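# Clamp the offcut in the drilling jig

## Robot

A 6-joint arm with a two-finger parallel gripper is mounted at the origin on a cart in front of the work surface, level with it; the furniture and walls round the work are solid. World frame = base frame: x ahead of the robot, y to its left, z up, the work surface at z = 0. Lengths are in mm, angles in degrees, forces in N, time in s.
With the tool pointing down it reaches from about 300 to 850 mm from the base axis. Payload 4.2 kg.
Tool frame: the origin (TCP) lies midway between the tips of the shut fingers; the grasp point (between the pads) lies 19 mm behind it (env.tcp_to_grasp is the distance from the TCP to the grasp point, in mm); z points along the fingers, x is the direction in which the jaws open and shut, and the axes are right-handed (so a half turn about z gives the same grasp; the last joint's range is limited). The gripper opens to 91 mm and grips with 3 to 60 N. Pads are 32 mm wide; open, the fingers measure 118 mm over their backs; the gripper's body (76 mm by 178 mm) begins 60 mm behind the grasp point.
Start: joints at [64.458, 18.312, 89.639, -0, 72.044, -1.146], TCP at [237.508, 523.673, 213.976] pointing down, gripper open.
Joint ranges: [-177.97, 177.97], [-48.28, 115.42], [12.27, 149.76], [-77.06, 257.06], [2.81, 150.46], [-146.56, 146.56]. Speed limits (degrees/s): [147.25, 147.25, 180, 180, 180, 180].

## Interface

Orientations are given as [roll, pitch, yaw] about the fixed x, y, z axes, in that order (R = Rz(yaw) Ry(pitch) Rx(roll)).
In Python, from workcell import env gives the robot as it stands.
- The arm moves only by the tool drive_tool, never from a script. Its argument "motion" is a list of rows, each a list of 2 entries, a list of its own where there are three numbers: the shift along the world's x, y, z in m, then the turn, a rotation vector about the world's x, y, z in rad. In form: [[[dx, dy, dz], [wx, wy, wz]], ...]. A call has exactly 10 rows; each row shifts and turns the commanded pose from where the row before left it; what a row does not reach is not made up. A row lasts 1/12 s, in which the tool goes at most 41.7 mm and 7.16 degrees, less where a joint would pass 70% of its speed; a pose out of reach is approached as far as the arm can. A call is refused whole if a number of a shift passes 0.0417 or a number of a turn 0.125, either way. A call with a gripper value outside its range is refused whole. "claw" is the opening, from 0 (shut) to 1 (fully open), set as the call begins (left out, the last holds). The fingers move at their own pace and stop on an object; "force" is the grip in N (left out, the last holds). Time passes only in rows, so rows that do not move let the fingers close, or fill a call up. It gives the time, the measured TCP pose, the force and the opening at its end, in the units of the state.
- env.state(): the state, without advancing time (a new reading comes with each control period).
- env.grab_frame(name): name is "side" or "top"; returns the picture (384x512x3 uint8, red, green, blue); there is no depth.
- env.camera_params(name): a dict with "fov_y" (degrees; the focal length in pixels is half the picture's height over the tangent of half this angle, whatever the lens; pixels are square), "cx", "cy" (the principal point, pixels), "pose" (4x4, takes a point from camera to world coordinates). Camera axes: x right, y down, z forward; pixel columns grow to the right and rows downward; lengths in mm; the calibration is good to about 2 mm. A picture is of the moment at which its call begins. camera_params takes no time and is no camera call.
- env.job_done(): hands the job in, once; it reports no verdict.
The state is a dict: "time_s": time; "qpos": joint angles; "qvel": joint speeds; "effort": joint torques, N m; "ee_pos": TCP position; "ee_rot": TCP orientation; "force": force on the tool from outside, world axes, zero at the start; "torque": the same for the moment, N m; "gripper_width": finger opening in mm.
Only numpy, scipy, OpenCV 4.12 (cv2) and the standard library are available. Lean on these libraries where they do the work, as an engineer would, in place of code of your own. Each camera call takes 0.05 s, during which the arm holds its last target.

## Task

Push the pine offcut along the channel of the drilling jig until its end butts against the steel stop, then clamp it there ready for drilling: lift the locking collar on the clamp's lever so that the lever comes free, throw the lever right over, away from the channel, and let the collar drop into its second notch, so that the rubber foot stays pressed on the wood by itself. Leave the tools lying round the jig where they are.

Things in the scene. Friction and masses are not known exactly. Their poses are not given: they have to be found in the camera images.
- jig: Drilling jig, fixed to the bench: plywood board 18 mm thick, x -115..115, y -120..150 mm in its frame; origin on the bench top; x from the timber channel towards the clamp (roughly away from the robot), y along the channel away from its stop, z up. A clamp with a hand lever stands at y = 0: two notched steel cheek plates, y within +-14.5, x -16..81, z up to 133 mm
- stop_face (a point): middle of the stop's face that the offcut must meet (jig x -60, y -70, z 37 mm); axes as the jig's. The channel runs along y on the centre line x = -60: floor z 18, fence face x -36 (18 thick, top z 46), low rail face x -84 (12 thick, top z 30), steel stop top z 48. A drill-bush bridge crosses above it at y -63..-35, z 63..84 mm; the offcut passes under
- offcut: loose pine offcut 44 x 160 x 38 mm, about 0.18 kg, lying lengthwise in the channel with about 2 mm of side play, 30 to 65 mm short of the stop; origin: centre of its underside; y along its length, y axis as the jig's, z up. Sliding it takes 1 to 2 N
- offcut_end (a point): centre of the offcut's end face that looks at the stop (its origin y -80, z +19 mm); the other end face lies 160 mm further along +y and is the one to push
- lever_pivot (a point): point on the lever's pivot axis, which runs along the jig's y (jig x 35, y 0, z 88 mm); fixed; axes as the jig's. The cheek plates have a round top of 45 mm radius about it with two notches. From the pivot a 12 mm steel stem runs up the lever, with the collar on it, then a black grip 24 to 27 mm thick from 113 to 180 mm
- clamp_lever (a joint): lever angle, rad. 0: locked open, leaning 30 deg (0.524 rad) from upright towards the jig's +x, clamp arm raised. Grows as the lever is thrown towards +x and down, to a stop at 0.96 (85 deg from upright): arm level, its rubber foot pressing the offcut with about 13 N. A stiff hinge: it takes about 0.2 N m, up to 0.4 N m near the end, and stays where it is left
- lock_collar (a joint): lift of the locking collar along the lever, away from the pivot, m (0 to 0.011). 0: its cross pin sits in a notch and the lever is locked (0.04 rad play). Lifted 7 mm or more it is free; once thrown by 0.15 rad the pin rides on the plates' top (lift stays 6 mm) and the spring drops it into the second notch past 0.93 rad. Spring: 3 N at 0, 6 N at 10 mm
- collar_flange (a point): centre of the underside of the collar's round flange, on the lever's axis, 85 mm from the pivot when down; z along the lever away from the pivot, x the way the lever is thrown, y as the jig's. Flange 40 mm across, 8 mm thick; boss above it 25 mm across to +15 mm; sleeve below it 18 mm across. 40 mm free along the lever between flange and plates: room for fingertips under the rim
- lever_grip (a point): middle of the black grip, on the lever's axis, 150 mm from the pivot; axes as at collar_flange
- clamp_shoe: rubber foot, 17 mm across, on the end of the clamp arm that reaches from the clamp over the channel at jig x -60, y 0; sprung; origin: centre of its underside, 18 mm above the offcut's top while the clamp is open. The raised arm is 20 mm wide and at most 125 mm high
- try_square: bystander: try square, 120 x 220 x 16 mm, lying on the bench to the right of the jig; origin centre of its underside
- pencil: bystander: pencil, 117 mm long, 7 mm thick, lying on the bench beyond the jig; origin centre of its underside
- tape_rule: bystander: pocket tape measure, 40 x 80 x 66 mm, standing on the bench beyond the jig on the left; origin centre of its underside
- chisel: bystander: wood chisel, 240 mm long, 28 mm thick, lying on the bench beyond the jig on the right; origin centre of its underside
Things that resemble listed ones, but are neither listed nor needed, are in the scene too. There is more than one size of the offcut; the one meant has the size given above.

How it is judged (in metres and radians):
On the way, in this order (a step that is already met when the one before it is completed fails the run):
1. the offcut's end is against the stop (gap under 3 mm) with the clamp still locked open (y of offcut_end in the frame of stop_face below 0.003 m and value of joint clamp_lever below 0.06 rad), for 0.2 s.
2. the collar is lifted and the lever thrown clear of its first notch (value of joint clamp_lever above 0.3 rad).
3. the lever is right over and the collar has dropped into the second notch (value of joint clamp_lever above 0.9 rad and value of joint lock_collar below 0.003 m), for 0.2 s.
At the end, for the whole second after the job is handed in: the lever is past 0.90 rad with the collar down in the second notch (lift under 3 mm), the rubber foot presses on the offcut with more than 4 N, and the offcut rests with its end within 3 mm of the stop (all of step 3 and contact force between clamp_shoe and offcut above 4 N and y of offcut_end in the frame of stop_face below 0.003 m and linear speed of offcut below 0.01 m/s); the robot touches nothing.
It fails at once if a tool lying round the jig is moved by more than 20 mm (distance of any of try_square, pencil, tape_rule, chisel from where it was at the start of the episode above 0.02 m).
It fails at once if the lever is forced out of its notch without the collar being lifted (value of joint clamp_lever between 0.2 and 0.8 rad and value of joint lock_collar below 0.003 m).
It also fails if it takes over 48 s, if anything falls off the work surface, if the arm or the gripper's body presses on something with over 40 N, if the wrist force passes 120 N, or if a joint passes its speed limit or range.

## Working session

There is one attempt and no reset: what is moved stays moved. The work goes in short steps, Python scripts to look and compute and a tool call to move; the robot and the scene stay as the last step left them, time stands still between calls to the robot, and variables do not carry over. Pictures are saved under pics/ and viewed, and the job is handed in when it is done.

Besides the shell and the picture viewer there is one more tool, called after "Request:" as name(argument=value, ...) on one line, values as JSON. drive_tool: Moves the arm, as the interface text tells. Its arguments: {"type":"object","properties":{"motion":{"type":"array","items":{"type":"array"}},"claw":{"type":"number"},"force":{"type":"number"}},"required":["motion"]}

```bash
ls; mkdir -p pics; python3 - <<'E'
from workcell import env
import cv2
for n in("side","top"):
    p=env.camera_params(n);print(n,p)
    cv2.imwrite(f"pics/{n}0.png",env.grab_frame(n)[:,:,::-1])
print(env.state())
E
```

```text
pics
side {'fov_y': 45.74984142831431, 'cx': 261.18977352992397, 'cy': 191.36623903624644, 'pose': array([[-9.98364383e-01,  9.78411897e-03, -5.63278791e-02,
         6.86142011e+02],
       [ 5.52628541e-02,  4.17593146e-01, -9.06952028e-01,
         1.19665626e+03],
       [ 1.46484097e-02, -9.08581441e-01, -4.17450822e-01,
         6.48990472e+02],
       [ 0.00000000e+00,  0.00000000e+00,  0.00000000e+00,
         1.00000000e+00]])}
top {'fov_y': 42.2321840357452, 'cx': 253.0178150107644, 'cy': 198.7603373295555, 'pose': array([[-2.91344120e-02, -9.83960222e-01,  1.75992804e-01,
         3.85412346e+02],
       [-9.99489753e-01,  2.63706267e-02, -1.80228874e-02,
         1.10153324e+02],
       [ 1.30927637e-02, -1.76428091e-01, -9.84226452e-01,
         1.47568046e+03],
       [ 0.00000000e+00,  0.00000000e+00,  0.00000000e+00,
         1.00000000e+00]])}
{'time_s': 0.1, 'qpos': array([ 6.44553351e+01,  1.83472628e+01,  8.96955750e+01,  1.12530608e-03,
        7.20457355e+01, -1.14386208e+00]), 'qvel': array([-0.00641436, -0.06875147, -0.11032971,  0.03050144,  0.04182555,
       -0.08439066]), 'effort': array([ 1.81287338e-03, -4.13333309e+01, -2.32510346e+01,  7.31589412e-02,
        4.21334524e-02, -7.28742975e-05]), 'ee_pos': array([237.33150803, 523.26265339, 213.2375652 ]), 'ee_rot': array([-1.79997162e+02,  8.85342575e-02,  6.55988516e+01]), 'force': array([ 1.45685634, -0.1717189 ,  0.05582599]), 'torque': array([ 0.02544304, -0.00953374, -0.02939724]), 'gripper_width': 90.97729556482243}
```

View pics/side0.png

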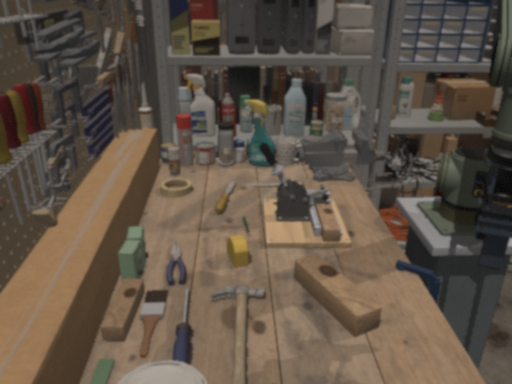

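View pics/top0.png

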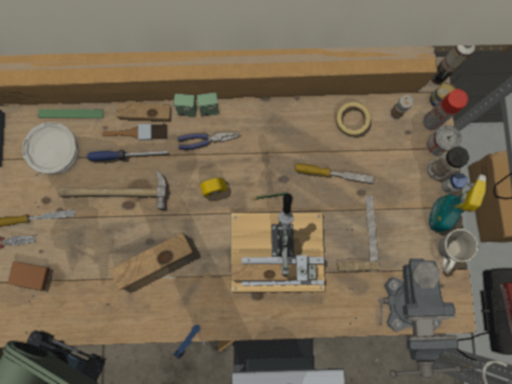

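```bash
python3 - <<'E'
import cv2,numpy as np
a=cv2.imread("pics/top0.png")[180:310,215:390]
a=cv2.convertScaleAbs(a,alpha=1.5)
cv2.imwrite("pics/top0c.png",cv2.resize(a,None,fx=4.5,fy=4.5,interpolation=cv2.INTER_CUBIC))
a=cv2.imread("pics/side0.png")[135:260,200:370]
a=cv2.convertScaleAbs(a,alpha=1.7)
cv2.imwrite("pics/side0c.png",cv2.resize(a,None,fx=4.5,fy=4.5,interpolation=cv2.INTER_CUBIC))
E
```

```text
(no output)
```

View pics/top0c.png

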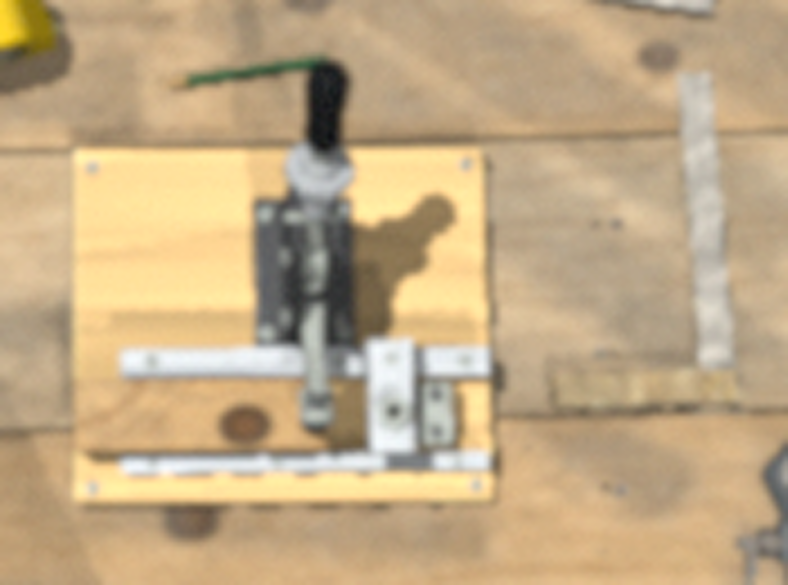

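View pics/side0c.png

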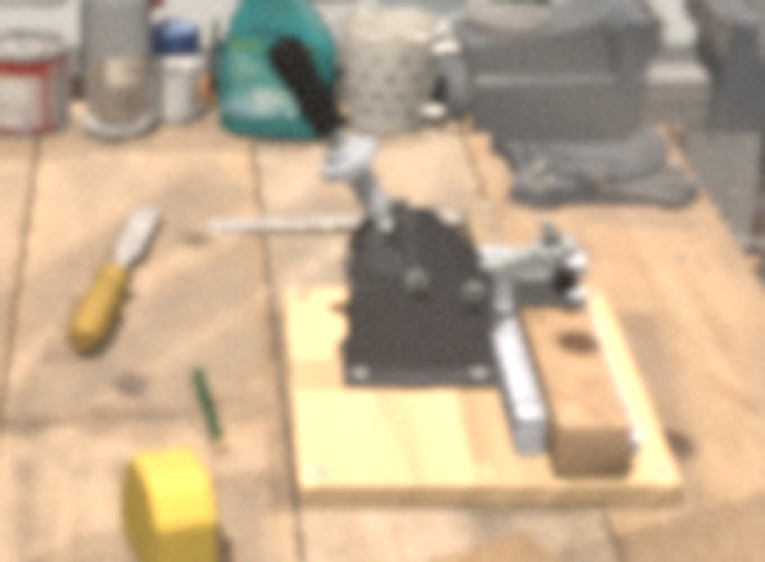

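```bash
cat > h.py <<'E'
import numpy as np,cv2
from workcell import env
def K(n):
    p=env.camera_params(n);f=192/np.tan(np.radians(p['fov_y']/2));return f,p['cx'],p['cy'],p['pose']
def ray(n,u,v):
    f,cx,cy,P=K(n);d=P[:3,:3]@np.array([(u-cx)/f,(v-cy)/f,1]);return P[:3,3],d/np.linalg.norm(d)
def onz(n,u,v,z):
    o,d=ray(n,u,v);return o+d*(z-o[2])/d[2]
def proj(n,p):
    f,cx,cy,P=K(n);q=P[:3,:3].T@(np.asarray(p,float)-P[:3,3]);return np.array([cx+f*q[0]/q[2],cy+f*q[1]/q[2]])
E
python3 - <<'E'
from h import *
cor=[(115,150),(115,-120),(-115,-120),(-115,150)]
c=[(72,148),(484,148),(494,503),(75,503)]
W=np.array([onz("top",215+u/4.5-.4,180+v/4.5-.4,18)[:2] for u,v in c]);print(W)
A=np.array(cor,float);ca=A.mean(0);cw=W.mean(0)
U,S,V=np.linalg.svd((W-cw).T@(A-ca));R=U@V
print(R,np.degrees(np.arctan2(R[1,0],R[0,0])),"t",cw-R@ca,"res",W-((A-ca)@R.T+cw))
s=[(360,148)]
c=[(285,290),(590,285),(683,495),(300,497)]
print([onz("side",200+u/4.5-.4,135+v/4.5-.4,18).round(1) for u,v in c])
E
```

```text
[[ 606.54236447  151.06030921]
 [ 599.16077428 -120.60044672]
 [ 368.91102515 -114.65701624]
 [ 376.76643619  154.00962744]]
[[ 0.99970071  0.02446412]
 [-0.02446412  0.99970071]] -1.4018305549725651 t [487.47818825   2.45760779] res [[ 0.42897704  1.46096867]
 [-0.34730134 -0.28059592]
 [-0.66588747  0.03608746]
 [ 0.58421176 -1.21646021]]
[array([ 598.7, -115.3,   18. ]), array([ 378.7, -118.1,   18. ]), array([379.6, 170.3,  18. ]), array([606.4, 165.5,  18. ])]
```

```bash
python3 - <<'E'
from h import *
im=cv2.imread("pics/top0.png").astype(float); g=cv2.GaussianBlur(im[:,:,1],(0,0),0.7)
def fit(pts):
    pts=np.array(pts);vx,vy,x,y=cv2.fitLine(pts.astype(np.float32),cv2.DIST_HUBER,0,.01,.01).ravel()
    return (x,y,vx,vy)
def edge(prof,lo,sgn):
    d=np.diff(prof)*sgn;i=int(d.argmax())
    if 0<i<len(d)-1:
        a,b,c=d[i-1:i+2];o=(a-c)/(2*(a-2*b+c)) if a-2*b+c else 0
    else:o=0
    return lo+i+.5+o
L=fit([(edge(g[v,226:237],226,1),v) for v in range(220,285) ])
Rr=fit([(edge(g[v,318:330],318,-1),v) for v in range(216,290) if not 255<v<285])
T=fit([(u,edge(g[208:219,u],208,1)) for u in range(236,320) if not 275<u<298])
B=fit([(u,edge(g[285:298,u],285,-1)) for u in range(236,322)])
def X(a,b):
    A=np.array([[a[2],-b[2]],[a[3],-b[3]]]);s=np.linalg.solve(A,[b[0]-a[0],b[1]-a[1]]);return a[0]+s[0]*a[2],a[1]+s[0]*a[3]
c=[X(L,T),X(Rr,T),X(Rr,B),X(L,B)];print(c)
cor=[(115,150),(115,-120),(-115,-120),(-115,150)]
W=np.array([onz("top",u,v,18)[:2] for u,v in c]);print(W)
A=np.array(cor,float);ca=A.mean(0);cw=W.mean(0)
U,S,V=np.linalg.svd((W-cw).T@(A-ca));R=U@V
t=cw-R@ca
print(np.degrees(np.arctan2(R[1,0],R[0,0])),"t",t,"res",W-((A-ca)@R.T+cw))
T4=np.eye(4);T4[:2,:2]=R;T4[:2,3]=t;np.save("jig.npy",T4)
J=lambda x,y,z:(T4@[x,y,z,1])[:3]
pts={'stop':(-60,-70,48),'fenceTopL':(-36,100,46),'pivot':(35,0,88),'cheekfr':(-16,14.5,40),'bridge':(-60,-49,84)}
s=np.radians(30)
for r in(85,100,113,180):pts['lev%d'%r]=(35+r*np.sin(s),0,88+r*np.cos(s))
pts['shoe']=(-60,0,74)
for d in(30,65):
  for x in(-82,-38):
    for z in (56,):pts[f'off{d}_{x}']=(x,-70+d+160,z)
for n,i0,o,al in(("top","top0",(215,180),1.5),("side","side0",(200,135),1.7)):
    im=cv2.convertScaleAbs(cv2.imread(f"pics/{i0}.png"),alpha=al)[o[1]:o[1]+130,o[0]:o[0]+175]
    im=cv2.resize(im,None,fx=4.5,fy=4.5,interpolation=cv2.INTER_CUBIC)
    for k,p in pts.items():
        u=proj(n,J(*p));q=tuple(((u-o+.5)*4.5).astype(int).tolist())
        cv2.circle(im,q,3,(0,0,255),-1);cv2.putText(im,k,q,0,.35,(255,0,0),1)
    cv2.imwrite(f"pics/{n}_ov.png",im)
E
```

```text
[(np.float32(231.00252), np.float32(213.09459)), (np.float32(321.38034), np.float32(212.11867)), (np.float32(323.81052), np.float32(290.41647)), (np.float32(230.83484), np.float32(291.00793))]
[[ 604.69669587  149.90757643]
 [ 600.33382177 -118.35406154]
 [ 371.6860919  -113.16451625]
 [ 377.85023475  155.23036077]]
-1.2069918030950686 t [488.32574473   3.40816804] res [[-1.76319615 -1.04490104]
 [-0.43867605  0.63355351]
 [ 0.86256177  0.97828152]
 [ 1.33931043 -0.56693398]]
```

View pics/top_ov.png

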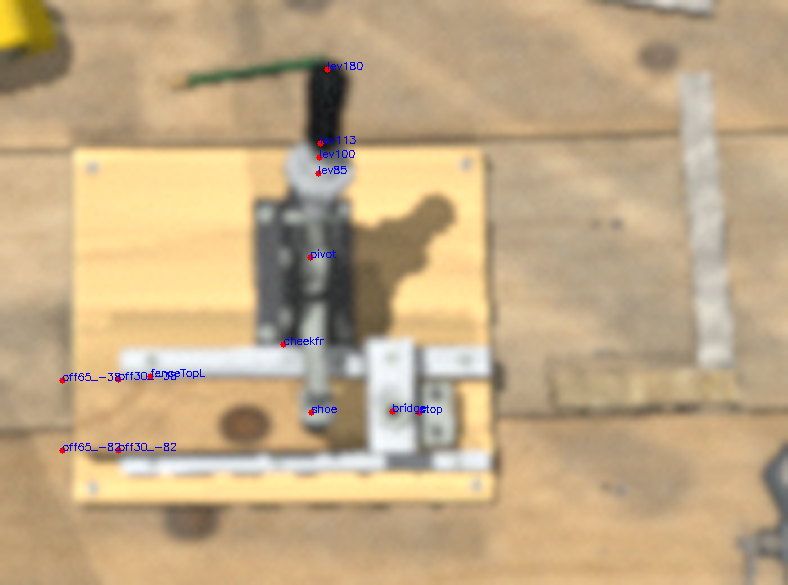

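View pics/side_ov.png

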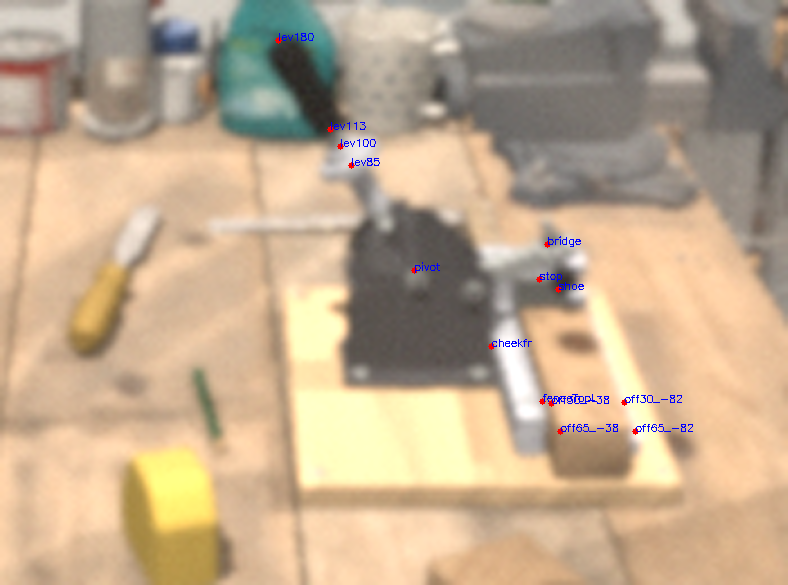

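Offcut candidates in the top view: the block in the jig channel (259,272), the large loose block (160,262), the small block (143,112) and the brown block (28,276). Only the first lies in the channel, and the crop confirms its size, so I'll use that one. The jig fit is within about 2 mm, and the overlay matches the bush, stop and lever.

Request:
drive_tool(motion=[[[0.0098, -0.0167, 0], [0, 0, -0.0583]], [[0.0098, -0.0167, 0], [0, 0, -0.0583]], [[0.0098, -0.0167, 0], [0, 0, -0.0583]], [[0.0098, -0.0167, 0], [0, 0, -0.0583]], [[0.0098, -0.0167, 0], [0, 0, -0.0583]], [[0.0098, -0.0167, 0], [0, 0, -0.0583]], [[0.0098, -0.0167, 0], [0, 0, -0.0583]], [[0.0098, -0.0167, 0], [0, 0, -0.0583]], [[0.0098, -0.0167, 0], [0, 0, -0.0583]], [[0.0098, -0.0167, 0], [0, 0, -0.0583]]], claw=0, force=30)

```text
time_s: 0.93
ee_pos: [335.6, 355.6, 213.6]
ee_rot: [180.0, 0.0, 32.0]
force: [0.4, -0.2, -0.2]
gripper_width: 27.4
```

Request:
drive_tool(motion=[[[0.0098, -0.0167, 0], [0, 0, -0.0583]], [[0.0098, -0.0167, 0], [0, 0, -0.0583]], [[0.0098, -0.0167, 0], [0, 0, -0.0583]], [[0.0098, -0.0167, 0], [0, 0, -0.0583]], [[0.0098, -0.0167, 0], [0, 0, -0.0583]], [[0.0098, -0.0167, 0], [0, 0, -0.0583]], [[0.0098, -0.0167, 0], [0, 0, -0.0583]], [[0.0098, -0.0167, 0], [0, 0, -0.0583]], [[0.0098, -0.0167, 0], [0, 0, -0.0583]], [[0.0098, -0.0167, 0], [0, 0, -0.0583]]])

```text
time_s: 1.77
ee_pos: [433.6, 188.7, 213.7]
ee_rot: [180.0, 0.0, -1.4]
force: [-0.6, 0.9, -0.8]
gripper_width: 0.4
```

Request:
drive_tool(motion=[[[-0.001, 0.003, -0.02], [0, 0, 0]], [[0, 0, -0.02], [0, 0, 0]], [[0, 0, -0.02], [0, 0, 0]], [[0, 0, -0.02], [0, 0, 0]], [[0, 0, -0.02], [0, 0, 0]], [[0, 0, -0.02], [0, 0, 0]], [[0, 0, -0.02], [0, 0, 0]], [[0, 0, -0.02], [0, 0, 0]], [[0, 0, -0.013], [0, 0, 0]], [[0, 0, 0], [0, 0, 0]]])

```text
time_s: 2.6
ee_pos: [430.2, 191.7, 38.3]
ee_rot: [179.8, 0.3, -1.2]
force: [-0.8, -0.2, -0.8]
gripper_width: 0.1
```

```bash
python3 - <<'E'
from h import *
a=cv2.convertScaleAbs(env.grab_frame("top")[180:310,215:390,::-1],alpha=1.5)
b=cv2.convertScaleAbs(env.grab_frame("side")[135:265,200:375,::-1],alpha=1.7)
cv2.imwrite("pics/down.png",cv2.resize(np.hstack([a,b]),(800,297),interpolation=cv2.INTER_CUBIC))
print(env.state()['ee_pos'])
E
```

```text
[432.33492419 192.62428794  40.79702626]
```

View pics/down.png

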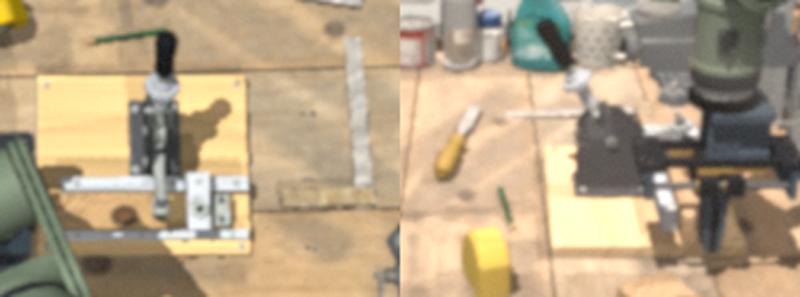

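Request:
drive_tool(motion=[[[-0.0001, -0.006, 0], [0, 0, 0]], [[-0.0001, -0.006, 0], [0, 0, 0]], [[-0.0001, -0.006, 0], [0, 0, 0]], [[-0.0001, -0.006, 0], [0, 0, 0]], [[-0.0001, -0.006, 0], [0, 0, 0]], [[-0.0001, -0.006, 0], [0, 0, 0]], [[-0.0001, -0.006, 0], [0, 0, 0]], [[-0.0001, -0.006, 0], [0, 0, 0]], [[-0.0001, -0.006, 0], [0, 0, 0]], [[-0.0001, -0.006, 0], [0, 0, 0]]])

```text
time_s: 3.53
ee_pos: [431.6, 132.2, 41.1]
ee_rot: [-180.0, -0.0, -1.2]
force: [0.0, 4.0, 2.9]
gripper_width: 0.4
```

Request:
drive_tool(motion=[[[0, -0.002, 0], [0, 0, 0]], [[0, -0.002, 0], [0, 0, 0]], [[0, -0.002, 0], [0, 0, 0]], [[0, -0.002, 0], [0, 0, 0]], [[0, -0.002, 0], [0, 0, 0]], [[0, -0.001, 0], [0, 0, 0]], [[0, -0.001, 0], [0, 0, 0]], [[0, -0.001, 0], [0, 0, 0]], [[0, -0.001, 0], [0, 0, 0]], [[0, 0, 0], [0, 0, 0]]])

```text
time_s: 4.37
ee_pos: [431.4, 118.5, 40.9]
ee_rot: [180.0, 0.0, -1.2]
force: [-0.3, 2.1, 2.3]
gripper_width: 0.1
```

Sliding at about 2 N. I'll go on slowly until it butts.

Request:
drive_tool(motion=[[[0, -0.001, 0], [0, 0, 0]], [[0, -0.001, 0], [0, 0, 0]], [[0, -0.001, 0], [0, 0, 0]], [[0, -0.001, 0], [0, 0, 0]], [[0, -0.001, 0], [0, 0, 0]], [[0, -0.0005, 0], [0, 0, 0]], [[0, -0.0005, 0], [0, 0, 0]], [[0, -0.0005, 0], [0, 0, 0]], [[0, 0, 0], [0, 0, 0]], [[0, 0, 0], [0, 0, 0]]])

```text
time_s: 5.2
ee_pos: [431.4, 112.0, 40.9]
ee_rot: [180.0, 0.0, -1.2]
force: [-0.7, 1.6, 2.1]
gripper_width: 0.4
```

Request:
drive_tool(motion=[[[0, -0.0007, 0], [0, 0, 0]], [[0, -0.0007, 0], [0, 0, 0]], [[0, -0.0007, 0], [0, 0, 0]], [[0, -0.0007, 0], [0, 0, 0]], [[0, -0.0007, 0], [0, 0, 0]], [[0, -0.0005, 0], [0, 0, 0]], [[0, 0, 0], [0, 0, 0]], [[0, 0, 0], [0, 0, 0]], [[0, 0, 0], [0, 0, 0]], [[0, 0, 0], [0, 0, 0]]])

```text
time_s: 6.03
ee_pos: [432.1, 111.6, 41.2]
ee_rot: [-179.6, -0.1, -1.4]
force: [-1.5, 17.8, 1.0]
gripper_width: 0.4
```

Butted at 17.8 N. Next I back off and rise.

Request:
drive_tool(motion=[[[0, 0.003, 0], [0, 0, 0]], [[0, 0.006, 0], [0, 0, 0]], [[0, 0.012, 0], [0, 0, 0]], [[0, 0, 0.02], [0, 0, 0]], [[0, 0, 0.035], [0, 0, 0]], [[0, 0, 0.04], [0, 0, 0]], [[0, 0, 0.04], [0, 0, 0]], [[0, 0, 0.04], [0, 0, 0]], [[0, 0, 0.04], [0, 0, 0]], [[0, 0, 0.025], [0, 0, 0]]])

```text
time_s: 6.87
ee_pos: [432.2, 128.8, 284.9]
ee_rot: [180.0, -0.3, -1.2]
force: [0.2, 0.2, -0.4]
gripper_width: 0.4
```

Request:
drive_tool(motion=[[[0.0, -0.013, 0.002], [0, 0, 0.12]], [[0.0, -0.013, 0.002], [0, 0, 0.12]], [[0.0, -0.013, 0.002], [0, 0, 0.12]], [[0.0, -0.013, 0.002], [0, 0, 0.12]], [[0.0, -0.013, 0.002], [0, 0, 0.12]], [[0.0, -0.013, 0.002], [0, 0, 0.12]], [[0.0, -0.013, 0.002], [0, 0, 0.12]], [[0.0, -0.013, 0.002], [0, 0, 0.12]], [[0.0, -0.013, 0.002], [0, 0, 0.12]], [[0.0, -0.013, 0.002], [0, 0, 0.12]]], claw=0.9)

```text
time_s: 7.7
ee_pos: [430.8, -2.0, 300.5]
ee_rot: [-179.9, 0.1, 67.9]
force: [0.4, 0.9, 0.0]
gripper_width: 64.2
```

```bash
python3 - <<'E'
from h import *
T=np.load("jig.npy")
f=env.grab_frame("top")
s=env.state();print(s['qpos'],s['ee_pos'],s['ee_rot'])
a=cv2.convertScaleAbs(f[180:310,215:390,::-1],alpha=1.5)
cv2.imwrite("pics/t2.png",cv2.resize(a,None,fx=4.5,fy=4.5,interpolation=cv2.INTER_CUBIC))
E
```

```text
[ -1.88042663   2.36948858  97.31817843  -0.20971247  80.36485435
 -69.90706338] [431.07822024  -3.85861592 300.92209624] [179.97836615   0.21220531  68.06179181]
```

View pics/t2.png

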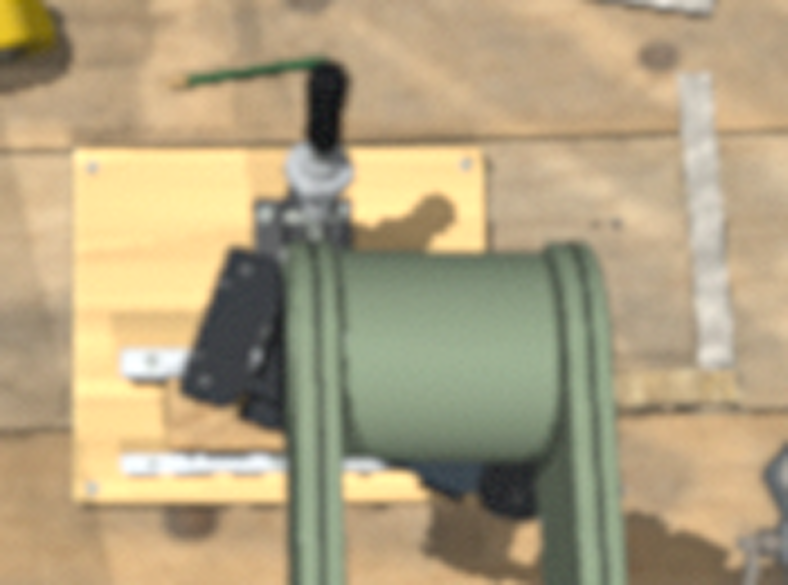

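Request:
drive_tool(motion=[[[0.005, 0.001, 0], [0, 0, 0.121]], [[0.005, 0.001, 0], [0, 0, 0.121]], [[0.005, 0.001, 0], [0, 0, 0.121]], [[0.005, 0.001, 0], [-0.0024, -0.1122, 0]], [[0.005, 0.001, 0], [-0.0024, -0.1122, 0]], [[0.005, 0, 0], [-0.0024, -0.1122, 0]], [[0.005, 0, 0], [-0.0024, -0.1122, 0]], [[0.005, 0, 0], [-0.0024, -0.1122, 0]], [[0.005, 0, 0], [-0.0024, -0.1122, 0]], [[0.005, 0, 0], [-0.0024, -0.1122, 0]]])

```text
time_s: 8.58
ee_pos: [480.9, 4.3, 301.4]
ee_rot: [134.7, -0.4, 88.4]
force: [0.5, -0.8, -0.5]
gripper_width: 82.1
```

```bash
cat >p.py <<'E'
from h import *
from scipy.spatial.transform import Rotation as Ro
T=np.load("jig.npy");s=env.state()
R=Ro.from_euler('xyz',s['ee_rot'],degrees=True).as_matrix()
Rj=T[:3,:3].T@R
Ti=np.linalg.inv(T);p=(Ti@np.r_[s['ee_pos'],1])[:3]
print("q",s['qpos'].round(1),"F",s['force'].round(1))
print("jig tcp",p.round(1),"grasp",(p-19*Rj[:,2]).round(1),"z",Rj[:,2].round(3),"x",Rj[:,0].round(3))
E
python3 p.py
```

```text
q [ -0.5 -13.2 125.1  -1.3  22.7 -87.8] F [ 0.5 -0.8 -0.5]
jig tcp [ -7.4   0.8 301.4] grasp [-20.9   0.8 314.8] z [ 0.711 -0.    -0.703] x [0.007 1.    0.007]
```

Request:
drive_tool(motion=[[[0.0037, -0.0001, -0.0086], [0, 0, 0]], [[0.0037, -0.0001, -0.0086], [0, 0, 0]], [[0.0037, -0.0001, -0.0086], [0, 0, 0]], [[0.0037, -0.0001, -0.0086], [0, 0, 0]], [[0.0037, -0.0001, -0.0086], [0, 0, 0]], [[0.0037, -0.0001, -0.0086], [0, 0, 0]], [[0.0037, -0.0001, -0.0086], [0, 0, 0]], [[0.0037, -0.0001, -0.0086], [0, 0, 0]], [[0.0037, -0.0001, -0.0086], [0, 0, 0]], [[0.0037, -0.0001, -0.0086], [0, 0, 0]]])

```text
time_s: 9.42
ee_pos: [518.0, 3.4, 213.8]
ee_rot: [135.1, -0.4, 88.4]
force: [-0.1, 0.3, -0.8]
gripper_width: 81.7
```

```bash
python3 p.py; python3 - <<'E'
from h import *
a=cv2.convertScaleAbs(env.grab_frame("top")[150:300,200:400,::-1],alpha=1.5)
b=cv2.convertScaleAbs(env.grab_frame("side")[115:265,200:400,::-1],alpha=1.7)
cv2.imwrite("pics/pre.png",cv2.resize(np.hstack([a,b]),(800,300),interpolation=cv2.INTER_CUBIC))
E
```

```text
q [ -0.6  -2.8 131.4  -3.5   6.5 -85.6] F [-0.1  0.3 -0.8]
jig tcp [ 29.7   0.6 213.8] grasp [ 16.3   0.6 227.3] z [ 0.706  0.    -0.708] x [0.007 1.    0.007]
```

View pics/pre.png

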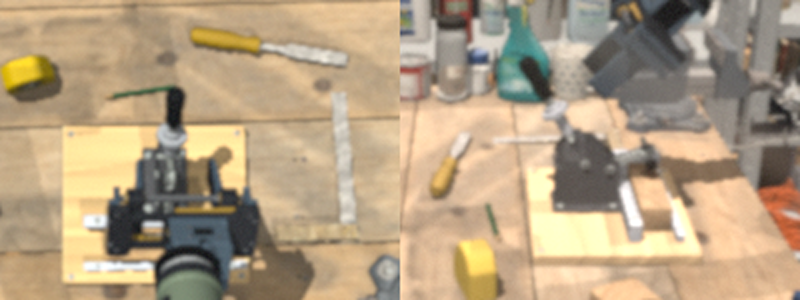

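```bash
cat > kin.py <<'E'
import numpy as np
from scipy.optimize import fsolve
D=[((18.35,89.69,72.05),(574.57,213.24)),((2.37,97.32,80.36),(431.1,300.9)),((-13.2,125.1,22.7),(480.9,301.4)),((-2.8,131.4,6.5),(518,213.8))]
A=[];b=[]
# a,h,L1,A,B,D
for q,(r,z) in D:
    q2,q23,s=np.radians([q[0],q[0]+q[1],sum(q)])
    A.append([1,0,np.sin(q2),np.sin(q23),np.cos(q23),np.sin(s)]);b.append(r)
    A.append([0,1,np.cos(q2),np.cos(q23),-np.sin(q23),np.cos(s)]);b.append(z)
x,res,rk,sv=np.linalg.lstsq(np.array(A),np.array(b),rcond=None);print(x.round(1),rk,sv.round(3),(np.array(A)@x-b).round(1))
def ik(r,z,S):
    S=np.radians(S)
    def f(q):
        return [x[0]+x[2]*np.sin(q[0])+x[3]*np.sin(q[1])+x[4]*np.cos(q[1])+x[5]*np.sin(S)-r, x[1]+x[2]*np.cos(q[0])+x[3]*np.cos(q[1])-x[4]*np.sin(q[1])+x[5]*np.cos(S)-z]
    q=np.degrees(fsolve(f,[0,2.2]));return q[0],q[1]-q[0],np.degrees(S)-q[1]
for al in (30,50,70,85):
  for d in(10,20,27,35):
    for lift in(0,9):
        a=np.radians(al);bb=np.radians(al+d);R=89+lift
        gx=35+R*np.sin(a);gz=88+R*np.cos(a)
        print(al,d,lift,np.round(ik(488.3+gx+19*np.cos(bb),gz-19*np.sin(bb),90+al+d),1))
E
python3 kin.py
```

```text
[  1.5 138.4 591.1 415.5  24.4 334.2] 6 [3.874 2.869 0.794 0.299 0.191 0.101] [ 0.   0.1  0.  -0.1 -0.   0.1 -0.  -0.1]
30 10 0 [ 10.1 134.4 -14.5]
30 10 9 [  9.5 133.3 -12.8]
30 20 0 [  9. 127.   4.]
30 20 9 [  8.6 125.8   5.5]
30 27 0 [  9.5 121.6  15.8]
30 27 9 [  9.3 120.5  17.2]
30 35 0 [ 11.1 115.5  28.4]
30 35 9 [ 11.  114.3  29.7]
50 10 0 [ 13.6 118.2  18.3]
50 10 9 [ 13.7 116.9  19.4]
50 20 0 [ 15.9 110.4  33.7]
50 20 9 [ 16.1 109.1  34.8]
50 27 0 [ 18.2 104.9  43.9]
50 27 9 [ 18.4 103.6  45. ]
50 35 0 [21.4 98.8 54.9]
50 35 9 [21.6 97.4 56. ]
70 10 0 [ 22.2 102.6  45.3]
70 10 9 [ 22.7 101.2  46.1]
70 20 0 [26.3 94.7 59. ]
70 20 9 [26.8 93.3 59.9]
70 27 0 [29.5 89.2 68.2]
70 27 9 [30.1 87.7 69.2]
70 35 0 [33.5 83.1 78.4]
70 35 9 [34.1 81.5 79.4]
85 10 0 [30.2 91.5 63.3]
85 10 9 [30.9 90.1 64. ]
85 20 0 [35.1 83.7 76.2]
85 20 9 [35.8 82.2 77. ]
85 27 0 [38.7 78.4 84.8]
85 27 9 [39.5 76.8 85.7]
85 35 0 [43.1 72.5 94.4]
85 35 9 [43.8 70.8 95.4]
```

Request:
drive_tool(motion=[[[0.0033, -0.0004, 0.0005], [0.0009, 0.042, 0]], [[0.0033, -0.0004, 0.0005], [0.0009, 0.042, 0]], [[0.0033, -0.0004, 0.0005], [0.0009, 0.042, 0]], [[0.0033, -0.0004, 0.0005], [0.0009, 0.042, 0]], [[0.0033, -0.0004, 0.0005], [0.0009, 0.0415, 0]], [[0.0055, -0.0001, -0.0084], [0, 0, 0]], [[0.0055, -0.0001, -0.0084], [0, 0, 0]], [[0.0054, -0.0001, -0.0084], [0, 0, 0]], [[0.0054, -0.0001, -0.0084], [0, 0, 0]], [[0, 0, 0], [0, 0, 0]]])

```text
time_s: 10.35
ee_pos: [555.6, 0.8, 180.5]
ee_rot: [147.3, -0.2, 88.4]
force: [0.1, 0.3, -0.5]
gripper_width: 82.0
```

```bash
python3 p.py; python3 - <<'E'
from h import *
a=cv2.convertScaleAbs(env.grab_frame("top")[190:265,240:340,::-1],alpha=1.5)
b=cv2.convertScaleAbs(env.grab_frame("side")[130:205,250:350,::-1],alpha=1.7)
cv2.imwrite("pics/pre2.png",cv2.resize(np.hstack([a,b]),(800,300),interpolation=cv2.INTER_CUBIC))
E
```

```text
q [ -1.    5.1 121.1  -0.3  21.1 -89.2] F [ 0.1  0.3 -0.5]
jig tcp [ 67.4  -1.2 180.5] grasp [ 57.1  -1.2 196.5] z [ 0.54  -0.    -0.841] x [0.007 1.    0.004]
```

View pics/pre2.png

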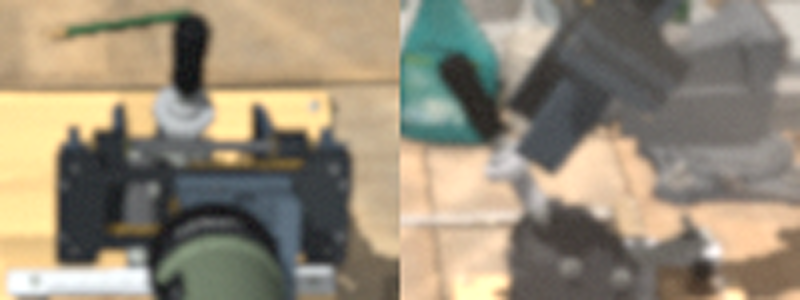

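Request:
drive_tool(motion=[[[0.0028, 0.0005, -0.0039], [0, 0, 0]], [[0.0028, 0.0005, -0.0039], [0, 0, 0]], [[0.0028, 0, -0.0039], [0, 0, 0]], [[0.0028, 0, -0.0039], [0, 0, 0]], [[0.0028, 0, -0.0039], [0, 0, 0]], [[0.0028, 0, -0.0039], [0, 0, 0]], [[0.0028, 0, -0.0039], [0, 0, 0]], [[0.0028, -0.0005, -0.004], [0, 0, 0]], [[0, 0, 0], [0, 0, 0]], [[0, 0, 0], [0, 0, 0]]])

```text
time_s: 11.28
ee_pos: [579.2, 1.2, 152.1]
ee_rot: [147.0, -0.2, 88.4]
force: [-0.2, -0.2, 0.1]
gripper_width: 82.2
```

```bash
python3 p.py; python3 - <<'E'
from h import *
T=np.load("jig.npy")
f=env.grab_frame("top");g=env.grab_frame("side")
a=cv2.resize(cv2.convertScaleAbs(f[190:265,240:340,::-1],alpha=1.5),None,fx=4,fy=4,interpolation=cv2.INTER_CUBIC)
b=cv2.resize(cv2.convertScaleAbs(g[130:205,250:350,::-1],alpha=1.7),None,fx=4,fy=4,interpolation=cv2.INTER_CUBIC)
for n,im,o in(("top",a,(240,190)),("side",b,(250,130))):
    for y in(-20,0,20):
        u=proj(n,(T@[79.5,y,165.1,1])[:3]);q=tuple(((u-o+.5)*4).astype(int).tolist());cv2.circle(im,q,2,(0,0,255),-1)
cv2.imwrite("pics/pre3.png",np.hstack([a,b]))
E
```

```text
q [ -0.9   9.4 121.2  -0.6  16.4 -88.8] F [-0.2 -0.2  0.1]
jig tcp [ 90.9  -0.3 152.1] grasp [ 80.6  -0.3 168.1] z [ 0.544 -0.    -0.839] x [0.007 1.    0.004]
```

View pics/pre3.png

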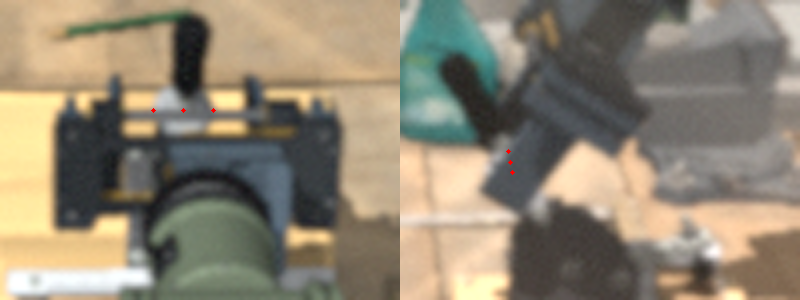

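Request:
drive_tool(motion=[[[-0.001, 0, -0.0025], [0, 0, 0]], [[0, 0, 0], [0, 0, 0]], [[0, 0, 0], [0, 0, 0]], [[0, 0, 0], [0, 0, 0]], [[0, 0, 0], [0, 0, 0]], [[0, 0, 0], [0, 0, 0]], [[0, 0, 0], [0, 0, 0]], [[0, 0, 0], [0, 0, 0]], [[0, 0, 0], [0, 0, 0]], [[0, 0, 0], [0, 0, 0]]], claw=0.3, force=35)

```text
time_s: 12.22
ee_pos: [578.3, 1.2, 150.2]
ee_rot: [147.0, -0.2, 88.4]
force: [-0.2, -0.9, 0.1]
gripper_width: 37.8
```

```bash
python3 p.py
```

```text
q [ -0.9   9.4 121.5  -0.6  16.  -88.8] F [-0.2 -0.9  0.1]
jig tcp [ 90.   -0.3 150.2] grasp [ 79.6  -0.3 166.1] z [ 0.545 -0.    -0.839] x [0.007 1.    0.004]
```

Request:
drive_tool(motion=[[[0, 0, 0], [0, 0, 0]], [[0, 0, 0], [0, 0, 0]], [[0, 0, 0], [0, 0, 0]], [[0, 0, 0], [0, 0, 0]], [[0, 0, 0], [0, 0, 0]], [[0, 0, 0], [0, 0, 0]], [[0, 0, 0], [0, 0, 0]], [[0, 0, 0], [0, 0, 0]], [[0, 0, 0], [0, 0, 0]], [[0, 0, 0], [0, 0, 0]]], claw=0)

```text
time_s: 13.05
ee_pos: [578.3, 1.2, 150.1]
ee_rot: [147.0, -0.2, 88.4]
force: [-0.0, -2.3, 1.5]
gripper_width: 37.2
```

```bash
python3 p.py;  python3 - <<'E'
from h import *
f=env.grab_frame("top");g=env.grab_frame("side")
a=cv2.resize(cv2.convertScaleAbs(f[190:265,240:340,::-1],alpha=1.5),None,fx=4,fy=4,interpolation=cv2.INTER_CUBIC)
b=cv2.resize(cv2.convertScaleAbs(g[130:205,250:350,::-1],alpha=1.7),None,fx=4,fy=4,interpolation=cv2.INTER_CUBIC)
cv2.imwrite("pics/gr.png",np.hstack([a,b]))
E
```

```text
q [ -0.9   9.4 121.5  -0.6  16.  -88.8] F [-0.  -2.3  1.5]
jig tcp [ 90.   -0.3 150.1] grasp [ 79.6  -0.3 166.1] z [ 0.545 -0.    -0.839] x [0.006 1.    0.004]
```

View pics/gr.png

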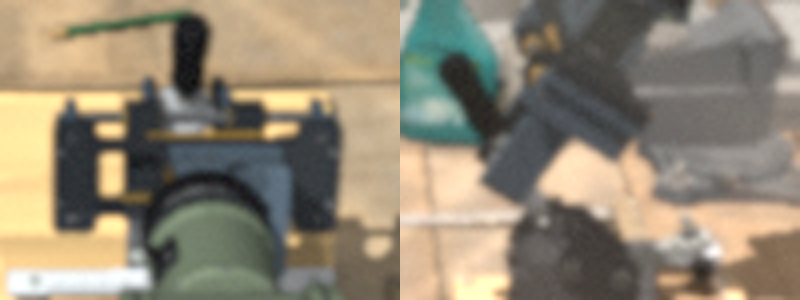

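Request:
drive_tool(motion=[[[0.0005, 0, 0.00087], [0, 0, 0]], [[0.0005, 0, 0.00087], [0, 0, 0]], [[0.0005, 0, 0.00087], [0, 0, 0]], [[0.0005, 0, 0.00087], [0, 0, 0]], [[0.0005, 0, 0.00087], [0, 0, 0]], [[0.0005, 0, 0.00087], [0, 0, 0]], [[0.0005, 0, 0.00087], [0, 0, 0]], [[0.0005, 0, 0.00087], [0, 0, 0]], [[0.0005, 0, 0.00087], [0, 0, 0]], [[0, 0, 0], [0, 0, 0]]], force=45)

```text
time_s: 13.98
ee_pos: [582.3, 1.2, 157.6]
ee_rot: [147.1, -0.2, 88.4]
force: [0.1, -3.1, -6.8]
gripper_width: 37.4
```

```bash
python3 p.py
```

```text
q [ -0.9   9.2 120.4  -0.6  17.5 -88.8] F [ 0.1 -3.1 -6.8]
jig tcp [ 94.   -0.2 157.6] grasp [ 83.7  -0.2 173.5] z [ 0.544 -0.    -0.839] x [0.006 1.    0.004]
```

```bash
python3 - <<'E'
import numpy as np
p=np.array([59.,69.6])
for n in range(26):
    t=0.04;q=np.array([p[0]*np.cos(t)+p[1]*np.sin(t),-p[0]*np.sin(t)+p[1]*np.cos(t)]);print(n,(q-p).round(2),q.round(1));p=q
E
```

```text
0 [ 2.74 -2.42] [61.7 67.2]
1 [ 2.64 -2.52] [64.4 64.7]
2 [ 2.53 -2.63] [66.9 62. ]
3 [ 2.43 -2.73] [69.3 59.3]
4 [ 2.32 -2.82] [71.7 56.5]
5 [ 2.2  -2.91] [73.9 53.6]
6 [ 2.08 -3.  ] [75.9 50.6]
7 [ 1.96 -3.08] [77.9 47.5]
8 [ 1.84 -3.15] [79.7 44.4]
9 [ 1.71 -3.22] [81.4 41.1]
10 [ 1.58 -3.29] [83.  37.8]
11 [ 1.45 -3.35] [84.5 34.5]
12 [ 1.31 -3.41] [85.8 31.1]
13 [ 1.17 -3.46] [87.  27.6]
14 [ 1.04 -3.5 ] [88.  24.1]
15 [ 0.89 -3.54] [88.9 20.6]
16 [ 0.75 -3.57] [89.6 17. ]
17 [ 0.61 -3.6 ] [90.2 13.4]
18 [ 0.46 -3.62] [90.7  9.8]
19 [ 0.32 -3.64] [91.   6.2]
20 [ 0.17 -3.65] [91.2  2.5]
21 [ 0.03 -3.65] [91.2 -1.1]
22 [-0.12 -3.65] [91.1 -4.8]
23 [-0.26 -3.64] [90.9 -8.4]
24 [-0.41 -3.63] [ 90.4 -12. ]
25 [-0.55 -3.61] [ 89.9 -15.6]
```

Request:
drive_tool(motion=[[[0.0027, -0.0001, -0.0024], [0.0008, 0.04, 0]], [[0.0026, 0, -0.0025], [0.0008, 0.04, 0]], [[0.0025, -0.0001, -0.0026], [0.0008, 0.04, 0]], [[0.0024, 0, -0.0027], [0.0008, 0.04, 0]], [[0.0023, -0.0001, -0.0028], [0.0008, 0.04, 0]], [[0.0022, 0, -0.0029], [0.0008, 0.04, 0]], [[0.0021, -0.0001, -0.003], [0.0008, 0.04, 0]], [[0.002, 0, -0.0031], [0.0008, 0.04, 0]], [[0.0018, -0.0001, -0.0031], [0.0008, 0.04, 0]], [[0.0017, 0, -0.0032], [0.0008, 0.04, 0]]])

```text
time_s: 14.82
ee_pos: [603.8, 0.7, 129.4]
ee_rot: [170.2, -0.0, 88.4]
force: [-5.0, -2.5, -2.7]
gripper_width: 37.4
```

```bash
python3 p.py;  python3 - <<'E'
from h import *
f=env.grab_frame("top");g=env.grab_frame("side")
a=cv2.resize(cv2.convertScaleAbs(f[190:265,240:340,::-1],alpha=1.5),None,fx=4,fy=4,interpolation=cv2.INTER_CUBIC)
b=cv2.resize(cv2.convertScaleAbs(g[130:205,250:350,::-1],alpha=1.7),None,fx=4,fy=4,interpolation=cv2.INTER_CUBIC)
cv2.imwrite("pics/th.png",np.hstack([a,b]))
E
```

```text
q [-1.000e+00  1.990e+01  1.011e+02 -1.000e-01  4.910e+01 -8.930e+01] F [-5.  -2.5 -2.7]
jig tcp [115.5  -0.2 129.4] grasp [112.2  -0.2 148.1] z [ 0.171 -0.001 -0.985] x [0.007 1.    0.   ]
```

View pics/th.png

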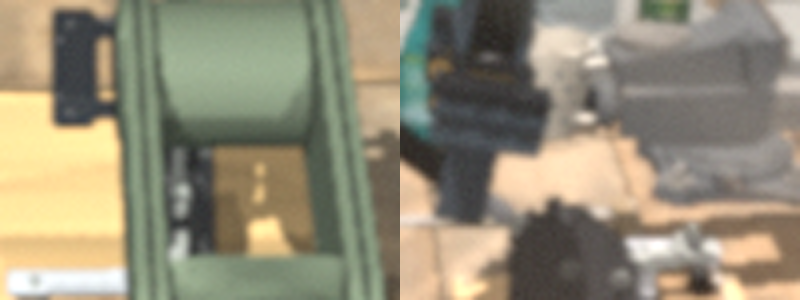

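Request:
drive_tool(motion=[[[0.0016, 0, -0.0033], [0.0008, 0.04, 0]], [[0.0014, 0, -0.0034], [0.0008, 0.04, 0]], [[0.0013, -0.0001, -0.0034], [0.0008, 0.04, 0]], [[0.0012, 0, -0.0035], [0.0008, 0.04, 0]], [[0.001, 0, -0.0035], [0.0008, 0.04, 0]], [[0.0009, 0, -0.0035], [0.0008, 0.04, 0]], [[0.0008, -0.0001, -0.0036], [0.0008, 0.04, 0]], [[0.0006, 0, -0.0036], [0.0008, 0.04, 0]], [[0.0005, 0, -0.0036], [0.0008, 0.04, 0]], [[0.0003, 0, -0.0036], [0.0008, 0.04, 0]]])

```text
time_s: 15.75
ee_pos: [613.9, 0.5, 95.2]
ee_rot: [-167.1, 0.2, 88.4]
force: [-4.8, -2.4, -0.3]
gripper_width: 37.4
```

```bash
python3 p.py
```

```text
q [ -1.   33.7  83.1  -0.   76.1 -89.4] F [-4.8 -2.4 -0.3]
jig tcp [125.6  -0.3  95.2] grasp [129.8  -0.2 113.7] z [-0.224 -0.001 -0.975] x [ 0.007  1.    -0.003]
```

Request:
drive_tool(motion=[[[0.0002, 0, -0.0037], [0.0008, 0.04, 0]], [[0, 0, -0.0037], [0.0008, 0.04, 0]], [[-0.0001, 0, -0.0037], [0.0008, 0.04, 0]], [[-0.0003, 0, -0.0036], [0.0008, 0.04, 0]], [[-0.0002, 0, -0.002], [0.0004, 0.02, 0]], [[-0.0002, 0, -0.002], [0.0004, 0.02, 0]], [[0, 0, 0], [0, 0, 0]], [[0, 0, 0], [0, 0, 0]], [[0, 0, 0], [0, 0, 0]], [[0, 0, 0], [0, 0, 0]]])

```text
time_s: 16.58
ee_pos: [613.7, 0.5, 79.5]
ee_rot: [-155.8, 0.3, 88.4]
force: [-6.0, -2.1, 10.1]
gripper_width: 37.4
```

```bash
python3 p.py
```

```text
q [ -1.   40.7  74.9  -0.   88.6 -89.4] F [-6.  -2.1 10.1]
jig tcp [125.4  -0.3  79.5] grasp [133.2  -0.2  96.8] z [-0.41  -0.002 -0.912] x [ 0.006  1.    -0.005]
```

Request:
drive_tool(motion=[[[-0.001, 0, -0.0001], [0, 0, 0]], [[-0.001, 0, -0.0001], [0, 0, 0]], [[-0.001, 0, -0.0001], [0, 0, 0]], [[-0.001, 0, -0.0001], [0, 0, 0]], [[-0.001, 0, -0.0001], [0, 0, 0]], [[-0.001, 0, -0.0001], [0, 0, 0]], [[-0.001, 0, -0.0001], [0, 0, 0]], [[-0.001, 0, -0.0001], [0, 0, 0]], [[-0.0005, 0, 0], [0, 0, 0]], [[0, 0, 0], [0, 0, 0]]])

```text
time_s: 17.42
ee_pos: [606.1, 0.6, 78.8]
ee_rot: [-155.9, 0.2, 88.4]
force: [-4.1, -0.7, 10.4]
gripper_width: 37.5
```

```bash
python3 p.py
```

```text
q [ -1.   40.   76.4  -0.   87.6 -89.4] F [-4.1 -0.7 10.4]
jig tcp [117.8  -0.3  78.8] grasp [125.5  -0.3  96.2] z [-0.408 -0.001 -0.913] x [ 0.006  1.    -0.004]
```

Request:
drive_tool(motion=[[[0, 0, 0], [0, 0, 0]], [[0, 0, 0], [0, 0, 0]], [[0, 0, 0], [0, 0, 0]], [[0, 0, 0], [0, 0, 0]], [[0, 0, 0], [0, 0, 0]], [[0, 0, 0], [0, 0, 0]], [[0, 0, 0], [0, 0, 0]], [[0, 0, 0], [0, 0, 0]], [[0, 0, 0], [0, 0, 0]], [[0, 0, 0], [0, 0, 0]]], claw=0.8)

```text
time_s: 18.25
ee_pos: [605.6, 0.6, 75.0]
ee_rot: [-155.7, 0.2, 88.4]
force: [0.1, 0.0, 0.3]
gripper_width: 73.0
```

Request:
drive_tool(motion=[[[0.004, 0, 0.009], [0, 0, 0]], [[0.006, 0, 0.0135], [0, 0, 0]], [[0.008, 0, 0.018], [0, 0, 0]], [[0.008, 0, 0.018], [0, 0, 0]], [[0.008, 0, 0.018], [0, 0, 0]], [[0, 0, 0.03], [0, 0, 0]], [[0, 0, 0.03], [0, 0, 0]], [[0, 0, 0.03], [0, 0, 0]], [[0, 0, 0.03], [0, 0, 0]], [[0, 0, 0.02], [0, 0, 0]]])

```text
time_s: 19.08
ee_pos: [639.8, 0.6, 295.7]
ee_rot: [-156.0, 0.2, 88.4]
force: [0.0, 0.1, 0.8]
gripper_width: 72.8
```

Request:
drive_tool(motion=[[[-0.02, 0.035, 0.005], [0, 0, 0]], [[-0.02, 0.035, 0.005], [0, 0, 0]], [[-0.02, 0.035, 0.005], [0, 0, 0]], [[-0.02, 0.035, 0.005], [0, 0, 0]], [[-0.02, 0.035, 0.005], [0, 0, 0]], [[-0.02, 0.035, 0.005], [0, 0, 0]], [[-0.02, 0.035, 0.005], [0, 0, 0]], [[-0.02, 0.035, 0.005], [0, 0, 0]], [[-0.02, 0.035, 0.005], [0, 0, 0]], [[0, 0, 0], [0, 0, 0]]])

```text
time_s: 19.92
ee_pos: [456.0, 321.0, 339.0]
ee_rot: [-155.7, -0.1, 88.8]
force: [0.6, -2.0, 0.0]
gripper_width: 72.8
```

```bash
python3 p.py;  python3 - <<'E'
from h import *
f=env.grab_frame("top");g=env.grab_frame("side")
T=np.load("jig.npy");J=lambda x,y,z:(T@[x,y,z,1])[:3]
a=np.radians(85);pts=[(35+r*np.sin(a),0,88+r*np.cos(a)) for r in(85,113,180)]+[(-38,90,56),(-82,90,56)]
for n,im,o,al in(("top",f,(215,180),1.5),("side",g,(200,135),1.7)):
    im=cv2.resize(cv2.convertScaleAbs(im[o[1]:o[1]+130,o[0]:o[0]+175,::-1],alpha=al),None,fx=4.5,fy=4.5,interpolation=cv2.INTER_CUBIC)
    for p in pts:
        q=tuple(((proj(n,J(*p))-o+.5)*4.5).astype(int).tolist());cv2.circle(im,q,2,(0,0,255),-1)
    cv2.imwrite(f"pics/{n}_end.png",im)
E
```

```text
q [ 27.2  25.7  64.7  12.1 110.7 -59.5] F [ 0.6 -2.   0. ]
jig tcp [-39.  316.8 339. ] grasp [-31.2 316.8 356.3] z [-0.411  0.001 -0.912] x [-0.001  1.     0.001]
```

View pics/top_end.png

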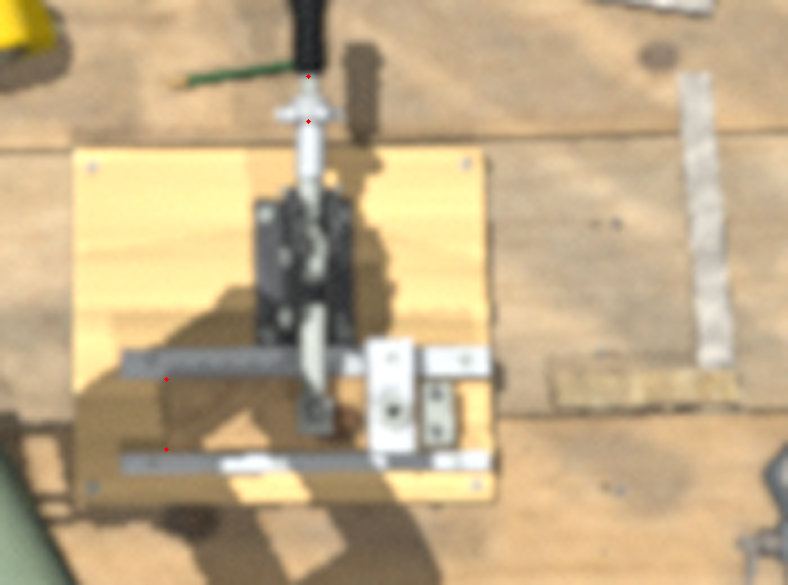

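View pics/side_end.png

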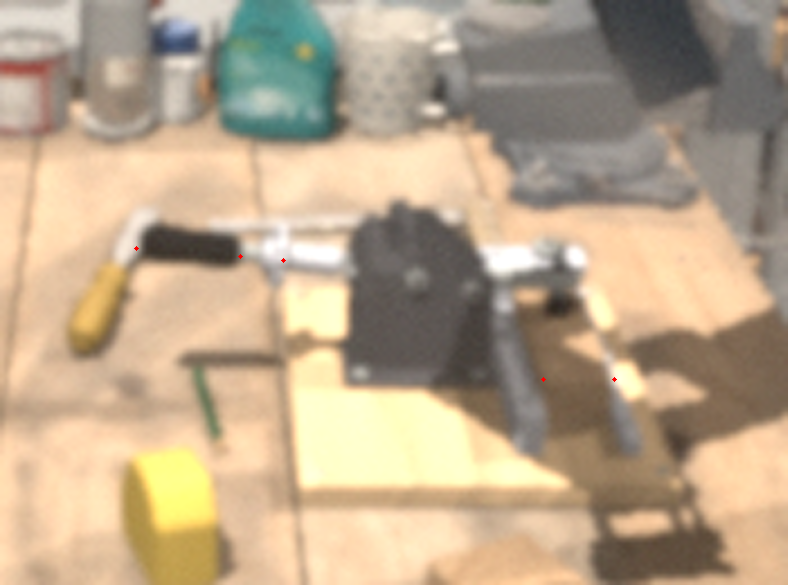

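Request:
drive_tool(motion=[[[0, 0, 0], [0, 0, 0]], [[0, 0, 0], [0, 0, 0]], [[0, 0, 0], [0, 0, 0]], [[0, 0, 0], [0, 0, 0]], [[0, 0, 0], [0, 0, 0]], [[0, 0, 0], [0, 0, 0]], [[0, 0, 0], [0, 0, 0]], [[0, 0, 0], [0, 0, 0]], [[0, 0, 0], [0, 0, 0]], [[0, 0, 0], [0, 0, 0]]])

```text
time_s: 20.85
ee_pos: [459.5, 315.6, 336.6]
ee_rot: [-155.7, 0.2, 88.4]
force: [-0.4, 0.5, -0.5]
gripper_width: 73.0
```

```bash
python3 - <<'E'
from h import *
f=env.grab_frame("top")
a=cv2.convertScaleAbs(f[185:225,262:307,::-1],alpha=1.6)
cv2.imwrite("pics/fl.png",cv2.resize(a,None,fx=13,fy=13,interpolation=cv2.INTER_CUBIC))
T=np.load("jig.npy")
for r in(85,91,93,100,113):
    al=np.radians(85);u=proj("top",(T@[35+r*np.sin(al),0,88+r*np.cos(al),1])[:3]);print(r,(u-[262,185]+.5)*13)
E
```

```text
85 [280.64157319 285.32943922]
91 [280.29984438 257.70811019]
93 [280.18599327 248.50572815]
100 [279.78774445 216.31598816]
113 [279.04908771 156.61168436]
```

View pics/fl.png

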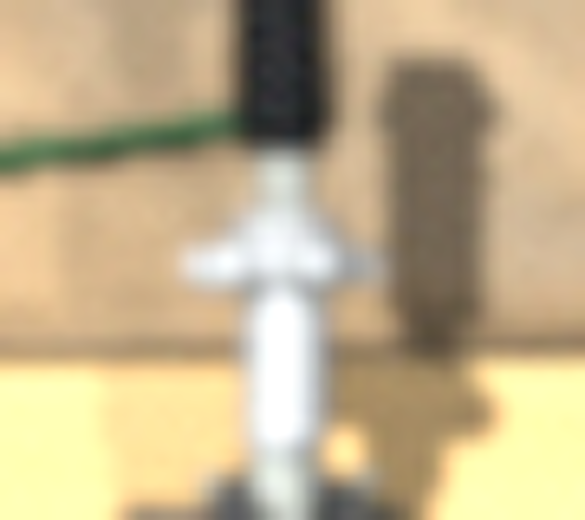

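```bash
python3 -c "
from workcell import env
print(env.job_done())"
```

```text
the job is handed in; nothing more can be done
None
```

The job is handed in at about 21 s of the 48 s. The offcut is butted against the stop and the clamp is locked over it. `job_done` reports no verdict, so this rests on my own checks.

**What I did:**
- **Push:** I pushed the offcut along the channel with shut fingers. It slid at about 2 N and butted at 17.8 N.
- **Throw:** I gripped the collar flange, lifted it about 8.5 mm, swung the lever about its pivot to roughly 0.96 rad, lowered the collar, opened and withdrew.

**Last checks:**
- **Offcut:** in the top view its far end lies at jig y of about 90 mm, where it should be with the near end on the stop.
- **Lever:** the side view shows its slope matching 85° from upright, and it stayed there after release.
- **Collar:** it is down, with about 14 mm between boss and grip against the 13 mm expected.
- **Tools:** those in the final crops (tape rule, pencil, try square and the chisel's ends) look unmoved.
- **Robot:** it is clear of everything.

**Not measured or slightly off:**
- The foot's pressing force was not measured. I infer it from the lever being at its stop and the arm being level.
- The jig's fitted pose left 1–2 mm residuals. The predicted lever points sat a few millimetres off the picture in the side view, which agrees with that calibration.

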